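Slide the glass scale off its parking block and load it on the projector stage

TASK

The thin glass scale plate lies flush in the pocket of the granite parking block, so it cannot be gripped there: press it lightly from above and slide it towards the open front edge until its end overhangs. Then grip the overhanging end, lift the plate off, lay it flat on the projector stage between the two black rails with its far end touching the red end stop, and let go. The plate is brittle glass: never press it hard (more than about 20 N) against the block or the stage, do not drop it, and leave the other things on the bench where they are.

Things in the scene. Friction and masses are not known exactly. Their poses are not given: they have to be found in the camera images.
- plate: the pale green glass scale plate, 120 x 50 mm and 3 mm thick, 40 to 65 g, with black etched lines across it and a brass band at each end. Origin: centre of its underside. x along its 120 mm length, z up through its thickness. The two ends are alike. It slides on the block by friction only, and fingertips pressed on it lightly may slip a few mm.
- bed: fixed black granite parking block, 150 (x) x 130 (y) x 50 mm, on levelling feet of varying height (origin 8 to 18 mm above the table). Origin: centre of the granite's underside. A pocket in its top holds the plate lengthwise along x; white strips 3 mm thick bound it on both sides and at the back, flush with the plate's top face. It is open at the front edge, x = -75 mm, above a plain vertical face.
- bed_edge (a point): middle of the pocket floor's open front edge (block frame: x = -75, y = 0, z = 50 mm); axes as the block: -x points outward over the edge, z up. From here the pocket runs 139 mm along +x and is 56 mm wide (y from -28 to 28). At the start the plate's front end lies 8 to 19 mm inside this edge and its back end at most 11 mm from the back strip.
- stage: fixed grey projector stage fixture, 110 mm wide (y), 90 mm long (x from -35 to 55), top face 60 mm above the origin, on levelling feet of varying height (origin 8 to 18 mm above the table). Origin: on the underside. Its top carries a flush glass window, two black rails along x and a red end stop across the back. The front edge (x = -35) is open. A steel knob stands out 20 mm from each side.
- stage_seat (a point): where the centre of the plate's underside lies when home (stage frame: x = -10, y = 0, z = 60 mm); axes as the stage: +x towards the end stop, z up. The rails are 6 mm high, 56 mm apart inside, and run from x = -20 to 60 from here; the stop, 6 mm high, has its face at x = 60. A plate at home overhangs the stage's front edge by 35 mm, with free room below for fingers.
- ring_gauge: bystander: steel ring gauge, 48 mm across, 18 mm high; origin: centre of its underside
- loupe: bystander: black eye loupe, 42 mm across, 40 mm high; origin: centre of its underside
- vblock: bystander: steel V-block, 50 x 45 x 38 mm high; origin: centre of its underside
- gauge_case: bystander: wooden gauge case, 60 x 100 x 30 mm high; origin: centre of its underside
Not all that is in view belongs to the job. What is meant by the plate is not blue, and is the larger of those in its own colour.

How it is judged:
On the way, in this order (a step that is already met when the one before it is completed fails the run):
1. the plate overhangs the block's front edge by at least 15 mm while still lying flat on the granite (x of plate in the frame of bed_edge between 0 and 0.045 m and z of plate in the frame of bed_edge below 0.003 m and angle between plate's own z axis and vertical below 0.05 rad), for 0.2 s.
2. the plate is gripped and lifted clear of the block (z of plate in the frame of bed_edge above 0.012 m and contact force between the fingers and plate above 0.5 N and contact force between plate and bed below 0.01 N), for 0.2 s.
At the end, for the whole second after the job is handed in: The plate lies flat (within 0.03 rad) and still on the stage top (within 2 mm in height), between the rails (within 5 mm of the middle, 0.1 rad of the rails' direction), its far end within 5 mm of the end stop, and is released (x of plate in the frame of stage_seat between -0.005 and 0.003 m and y of plate in the frame of stage_seat between -0.005 and 0.005 m and z of plate in the frame of stage_seat between -0.002 and 0.002 m and angle between plate's own z axis and vertical below 0.03 rad and angle between the x axis of plate and the x axis of stage, either way round below 0.1 rad and contact force between the fingers and plate below 0.01 N and linear speed of plate below 0.01 m/s); the robot touches nothing.
It fails at once if the plate is pressed against the parking block with more than 20 N (contact force between plate and bed above 20 N).
It fails at once if the plate is pressed against the stage with more than 20 N (contact force between plate and stage above 20 N).
It fails at once if the plate is dropped off the block or the stage (height (world z) of plate below 0.04 m).
It fails at once if the ring gauge, loupe, V-block or gauge case is moved by more than 15 mm (distance of any of ring_gauge, loupe, vblock, gauge_case from where it was at the start of the episode above 0.015 m).
It also fails if it takes over 72 s, if anything falls off the work surface, if the arm or the gripper's body presses on something with over 40 N, if the wrist force passes 120 N, or if a joint passes its speed limit or range.

ROBOT

A 6-joint arm with a two-finger parallel gripper is mounted at the origin on the work surface. World frame = base frame: x ahead of the robot, y to its left, z up, the work surface at z = 0. Lengths are in m, angles in rad, forces in N, time in s.
With the tool pointing down it reaches from about 0.35 to 0.775 m from the base axis. Payload 5.5 kg.
Tool frame: the origin (TCP) lies at the very end of the fingers, on their centre line; the grasp point (between the pads) lies 19 mm behind it; z points along the fingers, y is the line along which they close (so a half turn about z gives the same grasp; the last joint's range is limited). The gripper opens to 85 mm and grips with 20 to 120 N. Pads are 22 mm wide; open, the fingers measure 114 mm over their backs; the gripper's body (76 mm by 85 mm) begins 54 mm behind the grasp point. The pads swing forward as they close: fully open they stand 13 mm farther back than shut.
Start: joints at [1.109, 0.313, 0.046, 1.304, 0, 1.431], TCP at [0.182, 0.546, 0.231] pointing down, gripper open.
Joint ranges: [-2.76, 2.76], [-0.86, 1.69], [-1.03, 1.26], [-2.2, 2.34], [-1.47, 1.5], [-3.14, 3.14]. Speed limits (rad/s): [2.57, 2.57, 3.14, 3.14, 3.14, 3.14].

INTERFACE

Orientations are given as a unit quaternion [w, x, y, z].
In Python, from workcell import env, cams, ticket, spotter gives the robot as it stands.
- The arm moves only by the tool jog_arm, never from a script. Its argument "increments" is a list that holds one entry, the list of rows, each a list of 7 numbers: the shift along the tool's x, y, z in units of 0.25 m (1.0 is 0.25 m), then the turn, a rotation vector about the tool's x, y, z in units of 180 degrees (1.0 is 180 degrees), then the closure in counts, from 0 (fully open) to 255 (shut). A call has 1 to 20 rows; each row shifts and turns the commanded pose from where the row before left it, along the tool's axes as they then stand; what a row does not reach is not made up. A row lasts 1/10 s, in which the tool goes at most 50 mm and 8.59 degrees, less where a joint would pass 70% of its speed; a pose out of reach is approached as far as the arm can. A call with a number of a shift or a turn outside -1 to 1 is refused whole. A call with a gripper value outside its range is refused whole. The fingers move at their own pace and stop on an object; "force" is the grip in N (left out, the last holds). Time passes only in rows, so rows that do not move let the fingers close. It gives the time, the measured TCP pose, the force, the opening and the grip force at its end, in the units of the state.
- env.get_state(): the state, without advancing time (a new reading comes with each control period).
- cams.read_camera(name): name is "side" or "top"; returns a dict with "pixels" (480x640x3 uint8, red, green, blue), "fx", "fy", "cx", "cy" (pixels), "k1" (the pictures are not rectified: a ray, as slopes to the right and down, at radius r is drawn at 1 + k1 r^2 times it, then the intrinsics apply), "xyz" and "attitude" of the camera in the world. Camera axes: x right, y down, z forward; pixel columns grow to the right and rows downward; lengths in m; the calibration is good to about 2 mm. A picture is of the moment at which its call begins. There is no depth.
- ticket.hand_in(): hands the job in; it is judged then, once.
Trained networks look in the newest picture that a camera, given by its name, has taken for a name from the list of things; names that differ only in an ending like _2 or _b are one class to them, and where a whole thing is asked for, a point or a joint stands for the part that bears it (a point fixed in the world has none). Each returns a list of dicts, best first, with "conf" (0 to 1); they miss things now and then, are a little off and sometimes report something else, mostly with a low value. They report only what shows in the picture. A call takes as long as a camera call. They do not tell look-alikes from the thing itself.
- spotter.find_in(target, camera): "uv" ([column, row] in pixels, amid what is visible of it).
- spotter.cut_out(target, camera): "region" (480x640 bool, what is visible of it) and "uv" ([column, row] in pixels, amid what is visible of it).
- spotter.landmark_of(target, camera): "uv" ([column, row] in pixels: a listed point, or the origin of a listed thing).
The state is a dict: "clock": time; "joint_pos": joint angles; "qvel": joint speeds; "tau": joint torques, N m; "tcp_pos": TCP position; "orientation": TCP orientation; "wrist_force": force on the tool from outside, world axes, zero at the start; "ft_torque": the same for the moment, N m; "finger_gap": finger opening in m; "grip_force": force on a finger pad.
Only numpy, scipy, OpenCV 4.12 (cv2) and the standard library are available. Lean on these libraries where they do the work, as an engineer would, in place of code of your own. Each camera call takes 0.05 s, during which the arm holds its last target. There are 200 camera calls.

## Working session

There is one attempt and no reset: what is moved stays moved. The work goes in short steps, Python scripts to look and compute and a tool call to move; the robot and the scene stay as the last step left them, time stands still between calls to the robot, and variables do not carry over. Pictures are saved under pics/ and viewed, at most 10 in all, crops included, and the job is handed in when it is done.

Besides the shell and the picture viewer there is one more tool, called after "Request:" by a JSON object that holds its "name" and its "arguments", one argument or row to a line. jog_arm: Moves the arm, as the interface text tells. Shifts and turns lie within -1 to 1; 1 stands for 0.25 m of shift or 180 degrees of turn. Its arguments: {"type":"object","properties":{"increments":{"type":"array"},"force":{"type":"number"}},"required":["increments"]}

```bash
mkdir -p pics; cat > h.py <<'E'
import numpy as np, cv2
from scipy.spatial.transform import Rotation as R
from workcell import env,cams,ticket,spotter
def rot(q): return R.from_quat([q[1],q[2],q[3],q[0]]).as_matrix()
def und(c,uv):
    d=np.array([(uv[0]-c['cx'])/c['fx'],(uv[1]-c['cy'])/c['fy']]); s=d.copy()
    for _ in range(20): s=d/(1+c['k1']*(s@s))
    return s
def ray(c,uv):
    s=und(c,uv); return np.array(c['xyz']), rot(c['attitude'])@np.array([s[0],s[1],1.])
def onz(c,uv,z):
    o,d=ray(c,uv); return o+d*(z-o[2])/d[2]
def proj(c,p):
    q=rot(c['attitude']).T@(np.array(p)-c['xyz']); s=q[:2]/q[2]; s=s*(1+c['k1']*(s@s))
    return np.array([s[0]*c['fx']+c['cx'],s[1]*c['fy']+c['cy']])
def tri(c1,u1,c2,u2):
    A=np.zeros((3,3));b=np.zeros(3)
    for c,u in((c1,u1),(c2,u2)):
        o,d=ray(c,u); d/=np.linalg.norm(d); M=np.eye(3)-np.outer(d,d); A+=M;b+=M@o
    return np.linalg.solve(A,b)
def shot(n,f=None):
    c=cams.read_camera(n)
    if f: cv2.imwrite('pics/'+f,c['pixels'][:,:,::-1])
    return c
E
python3 - <<'E'
from h import *
C={n:shot(n,n+'0.png') for n in('top','side')}
for n,c in C.items(): print(n,np.round(c['xyz'],3),np.round(c['attitude'],3),c['fx'],c['k1'])
for t in['plate','bed','bed_edge','stage','stage_seat','ring_gauge','loupe','vblock','gauge_case']:
  for n in C:
    print(t,n,[(np.round(d['uv']),round(d['conf'],2)) for d in spotter.landmark_of(t,n)[:4]])
s=env.get_state();print(s['clock'],s['tcp_pos'],s['orientation'],s['finger_gap'])
E
```

```text
top [0.401 0.065 1.054] [ 0.071 -0.683  0.723 -0.073] 497.23568710741773 -0.08218034118910869
side [ 0.262 -0.38   0.684] [-0.345  0.878 -0.309  0.12 ] 449.91612671217496 -0.07579052105165392
plate top [(array([167., 277.]), 0.75), (array([447., 249.]), 0.71), (array([240., 255.]), 0.65), (array([233., 176.]), 0.64)]
plate side [(array([221., 199.]), 0.89), (array([337., 195.]), 0.67), (array([276., 210.]), 0.61)]
bed top [(array([243., 261.]), 0.88)]
bed side [(array([274., 229.]), 0.97)]
bed_edge top [(array([253., 289.]), 0.74), (array([446., 252.]), 0.39)]
bed_edge side []
stage top [(array([437., 255.]), 0.67), (array([370., 357.]), 0.47)]
stage side [(array([416., 371.]), 0.8)]
stage_seat top [(array([445., 253.]), 0.93)]
stage_seat side [(array([417., 359.]), 0.86)]
ring_gauge top [(array([331., 254.]), 0.57)]
ring_gauge side [(array([336., 291.]), 0.6)]
loupe top [(array([446., 250.]), 0.6), (array([298., 168.]), 0.28)]
loupe side [(array([254., 383.]), 0.58)]
vblock top []
vblock side [(array([381., 226.]), 0.93), (array([337., 289.]), 0.15)]
gauge_case top [(array([401., 168.]), 0.6)]
gauge_case side [(array([465., 295.]), 0.72)]
1.0 [0.18186194 0.54551587 0.23133638] [1.37910804e-05 1.60193910e-01 9.87085563e-01 4.91416113e-05] 0.08573037004238816
```

View pics/top0.png

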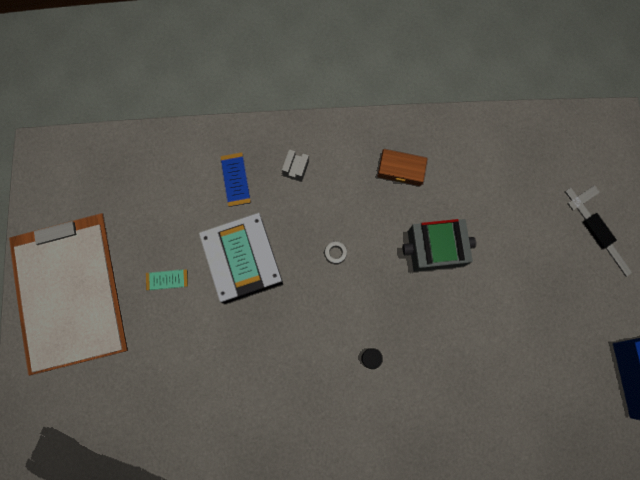

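View pics/side0.png

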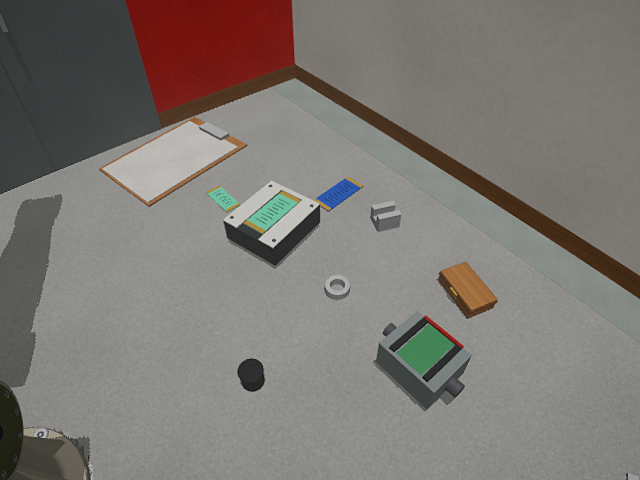

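Candidates for the plate: the green plate in the block's pocket, top (240,255) and side (273,212); a smaller loose green plate, top (167,279) and side (222,198); and a blue plate, top (235,180) and side (340,193). I choose the one at (240,255): it is green, the larger of the two, and in the pocket. The stage is at top (441,245) and side (423,358). I'll check with a close crop.

```bash
python3 - <<'E'
import cv2,numpy as np
t=cv2.imread('pics/top0.png');s=cv2.imread('pics/side0.png')
def cr(i,x,y,w,h,k): return cv2.resize(i[y:y+h,x:x+w],None,fx=k,fy=k,interpolation=cv2.INTER_CUBIC)
a=np.hstack([cr(t,192,205,100,100,4)[:300] if 0 else cr(t,192,206,100,100,3),cr(s,215,172,120,100,3)])
b=np.hstack([cr(t,390,206,100,100,3),cr(s,365,307,120,100,3)])
cv2.imwrite('pics/crop0.png',np.vstack([a,b]))
E
```

```text
(no output)
```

View pics/crop0.png

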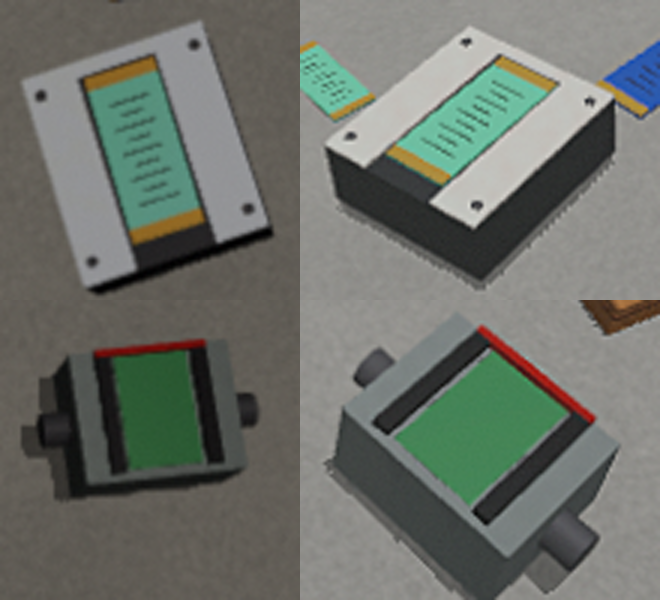

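The crop confirms the choice: green plate with brass bands in the white-bounded pocket, open end toward the robot (bottom, around (252,287)). On the stage the red stop is at the back, (440,221). Next I'll fit the poses.

```bash
cat > fit.py <<'E'
from h import *
from scipy.optimize import least_squares
def fit(obj,obs,x0):
    # obs: list of (cam, Nx2)
    P=np.array(obj,float)/1000
    def W(x):
        c,s=np.cos(x[3]),np.sin(x[3]); return P@np.array([[c,s,0],[-s,c,0],[0,0,1]])+x[:3]
    f=lambda x:np.concatenate([(np.array([proj(c,p) for p in W(x)[ix]])-uv).ravel() for c,ix,uv in obs])
    r=least_squares(f,x0,loss='soft_l1'); return r.x,f(r.x).reshape(-1,2)
E
python3 - <<'E'
from fit import *
C={n:shot(n) for n in('top','side')}
def px(l,ox,oy,bx,by): l=np.array(l,float)-[bx,by]; return (l+.5)/3-.5+[ox,oy]
a=np.arange(4)
bed=[(75,65,53),(75,-65,53),(-75,-65,53),(-75,65,53)]
bt=px([(22,82),(202,21),(272,228),(86,284)],192,206,0,0)
bs=px([(468,28),(615,98),(478,228),(325,148)],215,172,300,0)
x0=np.r_[onz(C['top'],bt.mean(0),.06)[:2],.013,0]
for o in ([(C['top'],a,bt),(C['side'],a,bs)],[(C['top'],a,bt)],[(C['side'],a,bs)]):
    x,r=fit(bed,o,x0);print('bed',np.round(x,4),np.round(r,1).tolist())
st=[(55,55,60),(55,-55,60),(-35,-55,60),(-35,55,60)]
tt=px([(68,355),(228,340),(245,468),(85,487)],390,206,0,300)
ts=px([(460,315),(618,450),(505,558),(345,412)],365,307,300,300)
x0=np.r_[onz(C['top'],tt.mean(0),.07)[:2],.013,0]
for o in ([(C['top'],a,tt),(C['side'],a,ts)],[(C['top'],a,tt)],[(C['side'],a,ts)]):
    x,r=fit(st,o,x0);print('stage',np.round(x,4),np.round(r,1).tolist())
# plate
pl=[(60,25,3),(60,-25,3),(-60,-25,3),(-60,25,3)]
pt=px([(80,80),(155,55),(205,222),(133,244)],192,206,0,0)
ps=px([(497,57),(560,84),(446,184),(386,150)],215,172,300,0)
x0=np.r_[onz(C['top'],pt.mean(0),.06)[:2],.06,0]
for o in ([(C['top'],a,pt),(C['side'],a,ps)],):
    x,r=fit(pl,o,x0);print('plate',np.round(x,4),np.round(r,1).tolist())
for t,u,v,z in(('ring',(336,253),(337,287),.0),('loupe',(371,358),(251,375),0)):
    print(t,tri(C['top'],u,C['side'],v))
print(onz(C['top'],(296,165),.03),onz(C['top'],(402,167),.03))
E
```

```text
bed [0.5975 0.2084 0.0099 0.2829] [[0.1, -0.2], [-0.0, -0.2], [-0.2, -1.3], [0.3, 1.4], [0.4, 0.3], [-0.0, -0.2], [-0.7, 0.4], [0.0, -0.4]]
bed [0.5972 0.2085 0.0094 0.2758] [[0.3, -0.3], [0.2, 0.1], [-0.5, -0.9], [-0.1, 1.4]]
bed [0.5976 0.2082 0.0102 0.2914] [[0.1, 0.3], [-0.0, -0.5], [-0.2, 0.4], [0.1, -0.1]]
stage [ 0.5913 -0.2036  0.0095  0.0351] [[0.1, -0.3], [-0.7, 0.1], [0.3, 0.2], [0.2, -1.2], [-0.7, 0.2], [0.6, -0.0], [0.1, 0.9], [-0.8, -0.6]]
stage [ 0.5893 -0.2017  0.0165  0.0388] [[-0.2, -0.1], [-0.6, 0.1], [0.6, 0.5], [0.2, -0.6]]
stage [ 0.5964 -0.2012  0.0009  0.0331] [[-0.3, 0.6], [0.1, -0.1], [0.1, 0.2], [0.0, -0.6]]
plate [0.5994 0.2094 0.0623 0.2734] [[0.9, -0.4], [-0.9, 0.2], [0.0, -0.6], [0.3, -0.0], [1.3, -0.3], [-1.0, -0.3], [-1.0, 0.0], [-0.1, 0.9]]
ring [0.60406764 0.01032642 0.01039643]
loupe [ 0.37923481 -0.04607149  0.02080676]
[0.8001153  0.08605962 0.03      ] [ 0.78284561 -0.14502027  0.03      ]
```

Request:
{"name": "jog_arm", "arguments": {
  "increments": [
    [[0,0,0,0,0,-0.0385,255],[0,0,0,0,0,-0.0385,255],[0,0,0,0,0,-0.0385,255],[0,0,0,0,0,-0.0385,255],[0,0,0,0,0,-0.0385,255],[0,0,0,0,0,0,255],[0,0,0,0,0,0,255]]
  ],
  "force": 30
}}

```text
clock: 1.8
tcp_pos: [0.1819, 0.5455, 0.2313]
orientation: [-0.0, -0.14, 0.99, 0.0]
wrist_force: [-0.1, -0.0, -0.4]
finger_gap: -0.0002
grip_force: 0.0
```

Request:
{"name": "jog_arm", "arguments": {
  "increments": [
    [[-0.065,-0.088,0,0,0,0,255],[-0.065,-0.088,0,0,0,0,255],[-0.065,-0.088,0,0,0,0,255],[-0.065,-0.088,0,0,0,0,255],[-0.065,-0.088,0,0,0,0,255],[-0.065,-0.088,0,0,0,0,255],[-0.065,-0.088,0,0,0,0,255],[-0.065,-0.088,0,0,0,0,255],[-0.065,-0.088,0,0,0,0,255],[-0.065,-0.088,0,0,0,0,255],[-0.065,-0.088,0,0,0,0,255],[-0.065,-0.088,0,0,0,0,255],[-0.065,-0.088,0,0,0,0,255],[-0.065,-0.088,0,0,0,0,255],[-0.065,-0.088,0,0,0,0,255],[-0.065,-0.088,0,0,0,0,255],[-0.065,-0.088,0,0,0,0,255],[-0.065,-0.088,0,0,0,0,255],[-0.065,-0.088,0,0,0,0,255],[-0.065,-0.088,0,0,0,0,255]]
  ]
}}

```text
clock: 3.8
tcp_pos: [0.6177, 0.213, 0.2313]
orientation: [0.0, -0.14, 0.99, 0.0]
wrist_force: [0.4, 0.1, 0.0]
finger_gap: -0.0001
grip_force: 0.0
```

Request:
{"name": "jog_arm", "arguments": {
  "increments": [
    [[0,0.006,0.1,0,0,0,255],[0,0,0.1,0,0,0,255],[0,0,0.1,0,0,0,255],[0,0,0.1,0,0,0,255],[0,0,0.1,0,0,0,255],[0,0,0.06,0,0,0,255],[0,0,0.04,0,0,0,255],[0,0,0,0,0,0,255]]
  ]
}}

```text
clock: 4.6
tcp_pos: [0.6154, 0.215, 0.0797]
orientation: [-0.001, -0.14, 0.99, -0.0]
wrist_force: [0.4, -0.2, 0.2]
finger_gap: 0.0001
grip_force: 0.0
```

```bash
python3 - <<'E'
from h import *
c=shot('side');t=shot('top')
s=env.get_state();print(s['joint_pos'],s['tcp_pos'],s['wrist_force'])
def cr(i,x,y,w,h,k): return cv2.resize(i[y:y+h,x:x+w,::-1],None,fx=k,fy=k,interpolation=cv2.INTER_CUBIC)
cv2.imwrite('pics/press.png',np.hstack([cr(t['pixels'],182,190,120,120,3),cr(c['pixels'],205,150,140,120,3)]))
E
```

```text
[ 2.13054333e-01  5.37246975e-01  1.51023168e-02  1.04788804e+00
  6.43575896e-05 -6.92264634e-02] [0.61677602 0.2153023  0.08191158] [-0.3396357   0.66658327  1.28892884]
```

View pics/press.png

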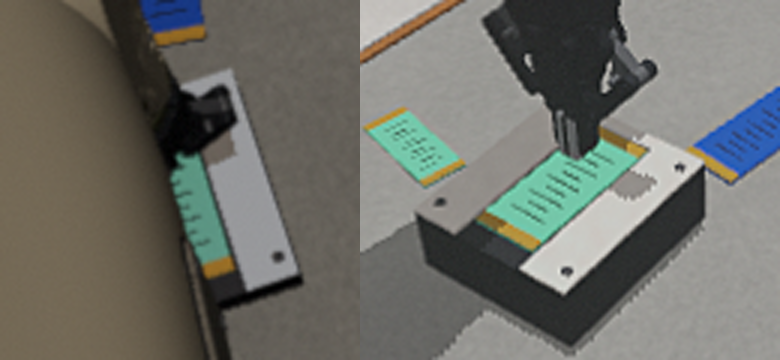

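The closed fingertips are above the rear of the plate, at about (575,150) in the crop, and well inside its width. Next is a slow descent to contact.

Request:
{"name": "jog_arm", "arguments": {
  "increments": [
    [[0,0,0.02,0,0,0,255],[0,0,0.02,0,0,0,255],[0,0,0.012,0,0,0,255],[0,0,0.004,0,0,0,255],[0,0,0,0,0,0,255]]
  ]
}}

```text
clock: 5.2
tcp_pos: [0.6163, 0.2152, 0.0671]
orientation: [-0.0, -0.141, 0.99, 0.0]
wrist_force: [0.4, -0.1, 0.1]
finger_gap: -0.0001
grip_force: 0.0
```

Request:
{"name": "jog_arm", "arguments": {
  "increments": [
    [[0,0,0.002,0,0,0,255],[0,0,0.002,0,0,0,255],[0,0,0,0,0,0,255]]
  ]
}}

```text
clock: 5.5
tcp_pos: [0.6164, 0.2152, 0.0664]
orientation: [0.0, -0.141, 0.99, 0.0]
wrist_force: [-0.1, 0.3, -0.6]
finger_gap: -0.0005
grip_force: 0.0
```

Request:
{"name": "jog_arm", "arguments": {
  "increments": [
    [[0,0,0.002,0,0,0,255],[0,0,0.002,0,0,0,255],[0,0,0.002,0,0,0,255],[0,0,0,0,0,0,255]]
  ]
}}

```text
clock: 5.9
tcp_pos: [0.6165, 0.2152, 0.0653]
orientation: [0.0, -0.141, 0.99, 0.0]
wrist_force: [-2.8, -0.4, 3.1]
finger_gap: 0.0001
grip_force: 1.8
```

Request:
{"name": "jog_arm", "arguments": {
  "increments": [
    [[0,0,0.002,0,0,0,255],[0,0,0.002,0,0,0,255],[0,0,0,0,0,0,255]]
  ]
}}

```text
clock: 6.2
tcp_pos: [0.6165, 0.2152, 0.0652]
orientation: [0.0, -0.141, 0.99, 0.0]
wrist_force: [-3.5, -0.9, 8.6]
finger_gap: -0.0
grip_force: 4.5
```

Request:
{"name": "jog_arm", "arguments": {
  "increments": [
    [[0.008,0,0,0,0,0,255],[0.008,0,0,0,0,0,255],[0.008,0,0,0,0,0,255],[0.008,0,0,0,0,0,255],[0.008,0,0,0,0,0,255]]
  ]
}}

```text
clock: 6.7
tcp_pos: [0.609, 0.2129, 0.0652]
orientation: [0.003, -0.141, 0.99, 0.0]
wrist_force: [3.6, 1.1, 5.1]
finger_gap: -0.0001
grip_force: 2.8
```

```bash
python3 - <<'E'
from h import *
c=shot('side')
s=env.get_state();print(s['tcp_pos'],s['wrist_force'])
def cr(i,x,y,w,h,k): return cv2.resize(i[y:y+h,x:x+w,::-1],None,fx=k,fy=k,interpolation=cv2.INTER_CUBIC)
cv2.imwrite('pics/slide1.png',cr(c['pixels'],205,150,140,120,4))
E
```

```text
[0.60869174 0.21280041 0.0652098 ] [2.28360157 0.98590668 5.96704777]
```

View pics/slide1.png

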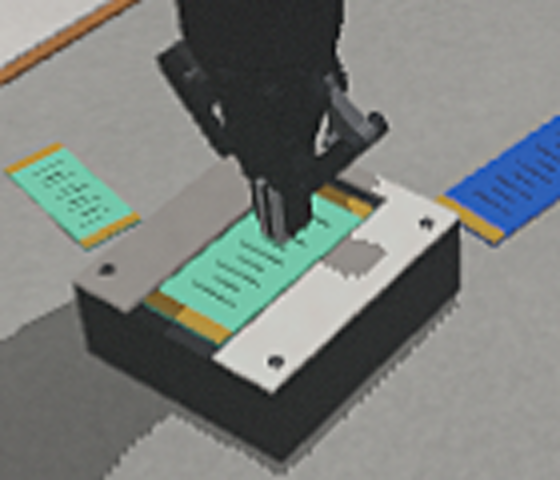

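The plate follows the fingers: there is now a dark gap behind it at (365,187), and the front gap has narrowed. Sliding on.

Request:
{"name": "jog_arm", "arguments": {
  "increments": [
    [[0.008,0,0,0,0,0,255],[0.008,0,0,0,0,0,255],[0.008,0,0,0,0,0,255],[0.008,0,0,0,0,0,255],[0.008,0,0,0,0,0,255],[0.008,0,0,0,0,0,255],[0.008,0,0,0,0,0,255],[0.008,0,0,0,0,0,255],[0.008,0,0,0,0,0,255],[0.008,0,0,0,0,0,255]]
  ]
}}

```text
clock: 7.75
tcp_pos: [0.5899, 0.2073, 0.0653]
orientation: [0.003, -0.141, 0.99, 0.0]
wrist_force: [3.4, 0.7, 4.6]
finger_gap: -0.0003
grip_force: 2.8
```

Request:
{"name": "jog_arm", "arguments": {
  "increments": [
    [[0.008,0,0,0,0,0,255],[0.008,0,0,0,0,0,255],[0.008,0,0,0,0,0,255],[0.008,0,0,0,0,0,255],[0.008,0,0,0,0,0,255],[0.008,0,0,0,0,0,255],[0.008,0,0,0,0,0,255],[0.008,0,0,0,0,0,255],[0.008,0,0,0,0,0,255],[0,0,0,0,0,0,255]]
  ]
}}

```text
clock: 8.75
tcp_pos: [0.5723, 0.2022, 0.0652]
orientation: [0.002, -0.141, 0.99, 0.0]
wrist_force: [2.5, 0.5, 6.6]
finger_gap: -0.0001
grip_force: 3.2
```

```bash
python3 - <<'E'
from h import *
c=shot('side','side_s2.png')
s=env.get_state();print(s['tcp_pos'],s['wrist_force'])
cv2.imwrite('pics/slide2.png',cv2.resize(c['pixels'][160:280,205:345,::-1],None,fx=5,fy=5,interpolation=cv2.INTER_CUBIC))
E
```

```text
[0.57234145 0.20219886 0.06521652] [2.33445093 1.22995613 5.40165727]
```

View pics/slide2.png

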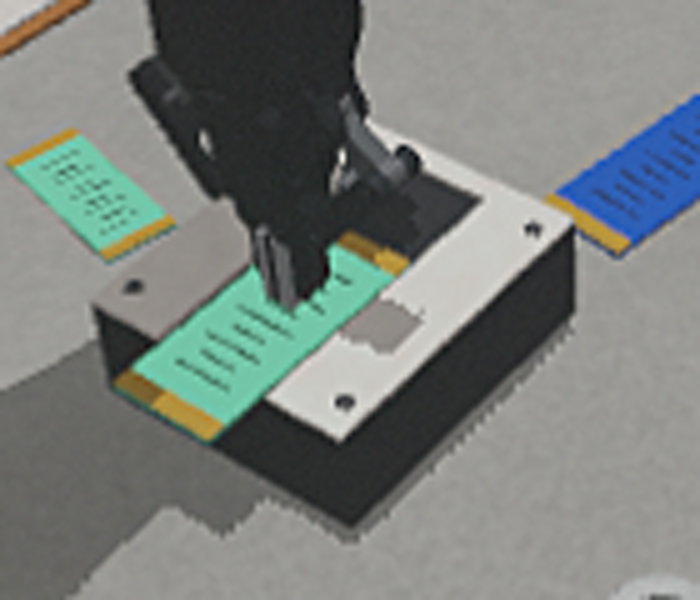

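```bash
python3 - <<'E'
from h import *
c=shot('side')
f=lambda X,Y:onz(c,((X+.5)/5-.5+205,(Y+.5)/5-.5+160),.0653)[:2]
fr,fl,br=f(212,440),f(115,382),f(407,270)
bfr,bfl,bbr=f(343,440),f(92,306),f(576,222)
print(fr,fl,br,np.linalg.norm(fr-br),np.linalg.norm(fr-fl))
print(bfr,bfl,bbr,np.linalg.norm(bfr-bfl),np.linalg.norm(bfr-bbr))
y=(bfl-bfr)/np.linalg.norm(bfl-bfr);print('yaw from front edge',np.arctan2(y[1],y[0])-np.pi/2)
d=bbr-bfr;print('yaw side',np.arctan2(d[1],d[0])); d=br-fr;print('plate yaw',np.arctan2(d[1],d[0]))
n=np.array([y[1],-y[0]]);print('overhang',(bfr-fr)@n,(bfr-fl)@n, 'edge mid',(bfr+bfl)/2,'plate front mid',(fr+fl)/2)
E
```

```text
[0.50479148 0.15521174] [0.49178384 0.20460136] [0.61573207 0.18504643] 0.11488221371047398 0.051073793188151556
[0.54312086 0.12430823] [0.50610356 0.24707428] [0.68648262 0.16488316] 0.12822551086338638 0.1489930118522207
yaw from front edge 0.29285727007524254
yaw side 0.2758113305006403
plate yaw 0.2627094794995953
overhang 0.027775922815754105 0.025971497309137916 edge mid [0.52461221 0.18569125] plate front mid [0.49828766 0.17990655]
```

Request:
{"name": "jog_arm", "arguments": {
  "increments": [
    [[0.008,0,0,0,0,0,255],[0.008,0,0,0,0,0,255],[0.008,0,0,0,0,0,255],[0.008,0,0,0,0,0,255],[0,0,0,0,0,0,255],[0,0,0,0,0,0,255],[0,0,0,0,0,0,255]]
  ]
}}

```text
clock: 9.55
tcp_pos: [0.5647, 0.1999, 0.0652]
orientation: [0.002, -0.141, 0.99, 0.0]
wrist_force: [2.6, 0.7, 6.2]
finger_gap: 0.0001
grip_force: 3.3
```

Request:
{"name": "jog_arm", "arguments": {
  "increments": [
    [[0,0,-0.01,0,0,0,255],[0,0,-0.03,0,0,0,255],[0,0,-0.06,0,0,0,255],[0,0,-0.1,0,0,0,255],[0,0,-0.1,0,0,0,0],[0,0,0,0,0,0,0],[0,0,0,0,0,0,0]]
  ]
}}

```text
clock: 10.25
tcp_pos: [0.5625, 0.1996, 0.1391]
orientation: [0.0, -0.141, 0.99, 0.0]
wrist_force: [-1.3, -0.1, -0.0]
finger_gap: 0.0431
grip_force: 0.0
```

```bash
python3 - <<'E'
from h import *
c=shot('side','side_s3.png')
s=env.get_state();print(s['tcp_pos'],s['orientation'],s['wrist_force'],s['finger_gap'])
cv2.imwrite('pics/slide3.png',cv2.resize(c['pixels'][160:280,205:345,::-1],None,fx=5,fy=5,interpolation=cv2.INTER_CUBIC))
E
```

```text
[0.56192802 0.1994507  0.13819293] [-6.45861824e-04 -1.41033332e-01  9.90004637e-01 -5.75470718e-06] [-0.16628356  0.1319168  -0.33102258] 0.05074606632029075
```

View pics/slide3.png

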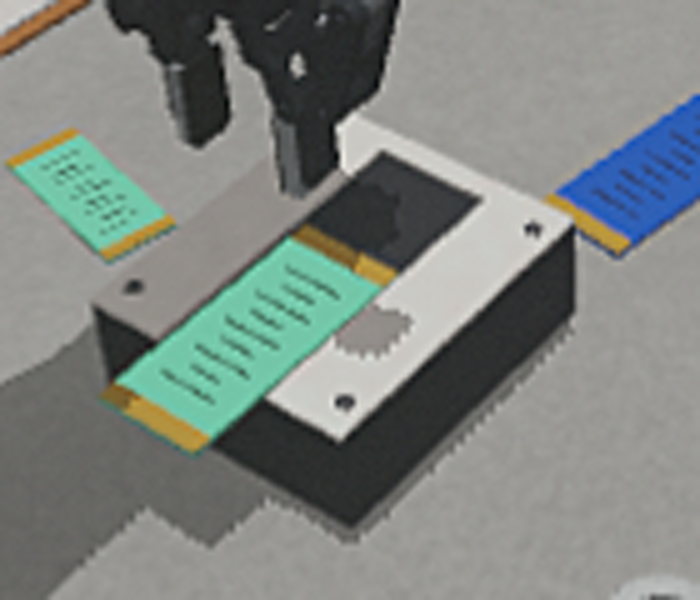

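The plate overhangs the front edge and lies flat; its front corners are at crop (200,455) and (102,395), its back corners at (300,227) and (397,283).

```bash
python3 - <<'E'
from fit import *
c=shot('side')
uv=(np.array([(300,226),(397,282),(200,455),(102,395)])+.5)/5-.5+[205,160]
pl=[(60,25,3),(60,-25,3),(-60,-25,3),(-60,25,3)]
P=np.array([onz(c,u,.0653) for u in uv])
print(np.round(P[:,:2],4), [np.linalg.norm(P[i]-P[i-1]) for i in range(4)])
ce=P.mean(0)[:2]; d=P[0]+P[1]-P[2]-P[3]; yaw=np.arctan2(d[1],d[0]); print('centre',ce,'yaw',yaw)
ax=np.array([np.cos(.283),np.sin(.283)]); e=np.array([.5246,.1857]); print('x from edge',(ce-e)@ax)
s=env.get_state(); q=rot(s['orientation']); a=np.array([np.cos(yaw),np.sin(yaw)])
g=ce-a*.046; print('grasp',g,'edge dist',(g-e)@ax,'tool shift',q.T@(np.r_[g,s['tcp_pos'][2]]-s['tcp_pos']),'tool y ang',np.arctan2(q[1,1],q[0,1])-np.pi/2)
print(s['tcp_pos'],s['finger_gap'])
E
```

```text
[[0.5968 0.2343]
 [0.6085 0.1818]
 [0.4972 0.1516]
 [0.4843 0.2017]] [np.float64(0.1171364126994537), np.float64(0.05378031581756841), np.float64(0.1153565200031115), np.float64(0.051789988776611735)]
centre [0.54674295 0.19236295] yaw 0.27395412720465856
x from edge 0.023122697466606668
grasp [0.50245835 0.1799181 ] edge dist -0.02287542050649037 tool shift [ 0.0622167  -0.00214582  0.00014561] tool y ang 0.28295265985129814
[0.56160209 0.19934905 0.13762976] 0.058094195994062514
```

Request:
{"name": "jog_arm", "arguments": {
  "increments": [
    [[0.044,-0.002,0,0,0,0,0],[0.05,-0.002,0,0,0,0,0],[0.05,-0.002,0,0,0,0,0],[0.05,0,0,0,0,0,0],[0.05,0,0,0,0,0,0],[0,0,0,0,0,0,0],[0,0,0,0,0,0,0],[0,0,0,0,0,0,0]]
  ]
}}

```text
clock: 11.15
tcp_pos: [0.5049, 0.1812, 0.1384]
orientation: [-0.0, -0.141, 0.99, 0.0]
wrist_force: [-0.1, 1.3, 0.4]
finger_gap: 0.0853
grip_force: 0.0
```

Request:
{"name": "jog_arm", "arguments": {
  "increments": [
    [[0,0,0.06,0,0,0,0],[0,0,0.06,0,0,0,0],[0,0,0.06,0,0,0,0],[0,0,0.06,0,0,0,0],[0,0,0.06,0,0,0,0],[0,0,0.05,0,0,0,0],[0,0,0.03,0,0,0,0],[0,0,0,0,0,0,0]]
  ]
}}

```text
clock: 11.95
tcp_pos: [0.5038, 0.181, 0.0426]
orientation: [-0.001, -0.141, 0.99, -0.0]
wrist_force: [0.1, -0.1, 0.2]
finger_gap: 0.0856
grip_force: 0.0
```

```bash
python3 - <<'E'
from h import *
c=shot('side')
s=env.get_state();print(s['tcp_pos'],s['orientation'],s['wrist_force'],s['finger_gap'])
cv2.imwrite('pics/straddle.png',cv2.resize(c['pixels'][140:280,190:345,::-1],None,fx=4,fy=4,interpolation=cv2.INTER_CUBIC))
E
```

```text
[0.50435373 0.18107533 0.04342231] [-3.98233595e-04 -1.41028898e-01  9.90005400e-01 -1.11276665e-05] [-0.20234971  0.13585608  0.75762561] 0.08493148463323287
```

View pics/straddle.png

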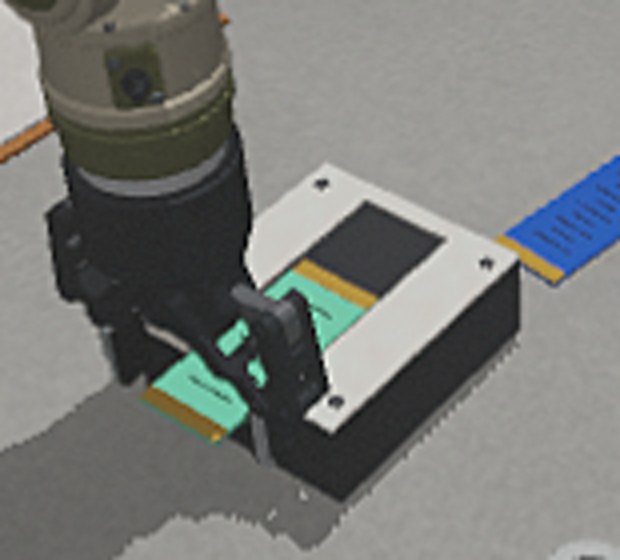

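The fingers straddle the overhanging end, with the brass band at (180,415) between them, and are clear of the block's face. Closing.

Request:
{"name": "jog_arm", "arguments": {
  "increments": [
    [[0,0,0,0,0,0,255],[0,0,0,0,0,0,255],[0,0,0,0,0,0,255],[0,0,0,0,0,0,255],[0,0,0,0,0,0,255],[0,0,0,0,0,0,255],[0,0,0,0,0,0,255],[0,0,0,0,0,0,255]]
  ],
  "force": 40
}}

```text
clock: 12.8
tcp_pos: [0.5051, 0.1812, 0.0443]
orientation: [0.001, -0.141, 0.99, 0.0]
wrist_force: [-1.0, -0.3, 5.0]
finger_gap: 0.0486
grip_force: 40.9
```

Request:
{"name": "jog_arm", "arguments": {
  "increments": [
    [[0,0,-0.01,0,0,0,255],[0,0,-0.02,0,0,0,255],[0,0,-0.03,0,0,0,255],[0,0,-0.04,0,0,0,255],[0,0,-0.04,0,0,0,255],[0,0,-0.04,0,0,0,255],[0,0,-0.04,0,0,0,255],[0,0,-0.04,0,0,0,255],[0,0,-0.04,0,0,0,255],[0,0,-0.02,0,0,0,255],[0,0,0,0,0,0,255],[0,0,0,0,0,0,255],[0,0,0,0,0,0,255]]
  ]
}}

```text
clock: 14.1
tcp_pos: [0.504, 0.181, 0.1232]
orientation: [-0.0, -0.141, 0.99, 0.0]
wrist_force: [0.2, -0.2, -1.4]
finger_gap: 0.0486
grip_force: 41.3
```

```bash
python3 - <<'E'
from h import *
c=shot('side')
s=env.get_state();print(s['tcp_pos'],s['orientation'],s['wrist_force'],s['finger_gap'],s['joint_pos'])
cv2.imwrite('pics/lift.png',cv2.resize(c['pixels'][100:280,190:345,::-1],None,fx=3.3,fy=3.3,interpolation=cv2.INTER_CUBIC))
E
```

```text
[0.50400762 0.18099368 0.12319438] [-5.66827709e-04 -1.40981299e-01  9.90012097e-01  1.19689155e-05] [-0.43858404  0.32848923 -0.67116768] 0.04843609551302861 [ 1.94770167e-01  2.95972438e-01 -2.50383774e-01  1.02557088e+00
  8.43189539e-05 -8.81350136e-02]
```

View pics/lift.png

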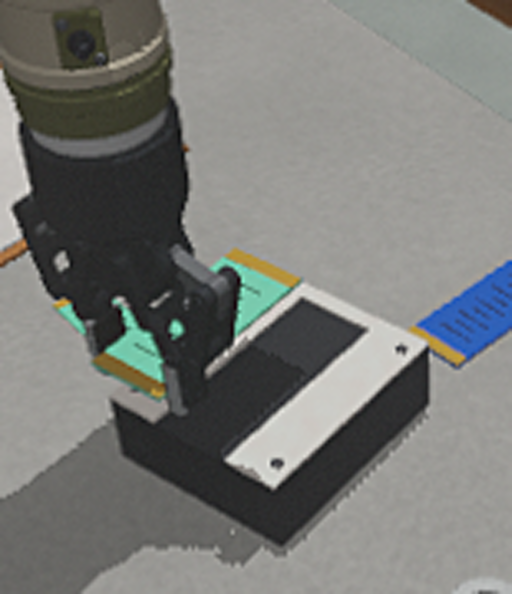

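The plate is held off the block and looks level: far end at crop (230,250)-(301,279), near end at (57,303)-(160,397). I'll work out the in-hand offset and the move to the stage.

```bash
python3 - <<'E'
from fit import *
c=shot('side'); s=env.get_state(); T=rot(s['orientation']); p=np.array(s['tcp_pos'])
hsv=cv2.cvtColor(c['pixels'],cv2.COLOR_RGB2HSV)
m=cv2.inRange(hsv,(12,120,60),(28,255,255)); m[:,:190]=0;m[:,300:]=0;m[:150]=0;m[235:]=0
cs,_=cv2.findContours(m,cv2.RETR_EXTERNAL,cv2.CHAIN_APPROX_NONE)
for k in cs:
    if len(k)>8:
        k=k[:,0]; print(len(k),[k[np.argmin(k@np.array(w))].tolist() for w in((1,0),(0,1),(-1,0),(0,-1))])
uv=np.array([(230,250),(301,279),(160,397),(57,303)])/3.3+[190,100]-.35
# plate corners in tool frame: tool x=-plate x, y=y, z=-z ; params: along a, lateral l, h, pitch, yaw
def cor(v):
    a,l,h,pt,yw=v; P=np.array([(60,25,3),(60,-25,3),(-60,-25,3),(-60,25,3)])/1000
    Q=P@R.from_euler('zy',[yw,pt]).as_matrix().T+[a,l,h]
    return (Q*[-1,1,-1])@T.T+p
f=lambda v:np.r_[(np.array([proj(c,q) for q in cor(v)])-uv).ravel(), (np.array(v)-[.044,0,.018,0,0])/[.004,.002,.002,.05,.05]]
r=least_squares(f,[.044,0,.018,0,0]); print(np.round(r.x,4),np.round(f(r.x)[:8],1))
# target using stage pose
for st in([.5913,-.2036,.0351],[.5925,-.2025,.035]):
    y=st[2];ax=np.array([np.cos(y),np.sin(y)]); seat=np.array(st[:2])-.01*ax
    print('seat',seat,'tcp target',seat-ax*r.x[0])
E
```

```text
44 [[218, 209], [220, 207], [239, 218], [236, 219]]
10 [[206, 192], [208, 191], [211, 191], [207, 192]]
42 [[259, 177], [261, 175], [280, 184], [277, 186]]
19 [[190, 177], [196, 173], [197, 175], [190, 180]]
[ 0.0438  0.0043  0.0237  0.1387 -0.0427] [ 1.1 -0.4 -1.1  0.7 -4.8 -7.3  6.6  9.7]
seat [ 0.58130616 -0.20395093] tcp target [ 0.53756207 -0.20548698]
seat [ 0.58250612 -0.20284993] tcp target [ 0.53876188 -0.2043816 ]
```

```bash
python3 - <<'E'
from fit import *
c=shot('side'); s=env.get_state(); T=rot(s['orientation']); p=np.array(s['tcp_pos'])
# band corners: far-left, far-right, near-right, near-left
uv=np.array([(259.6,175),(281,184.2),(238,220),(217.8,208.6)])
def cor(v):
    a,l,h,pt,yw=v; P=np.array([(60,25,3),(60,-25,3),(-60,-25,3),(-60,25,3)])/1000
    Q=P@R.from_euler('zy',[yw,pt]).as_matrix().T+[a,l,h]
    return (Q*[-1,1,-1])@T.T+p
for w in(1,10):
    f=lambda v:np.r_[(np.array([proj(c,q) for q in cor(v)])-uv).ravel(), (np.array(v)-[.044,0,.018,0,0])/[.004,.002,.002,.05,.05]/w]
    r=least_squares(f,[.044,0,.018,0,0]); print(np.round(r.x,4),np.round(f(r.x)[:8],1))
E
```

```text
[ 0.0439 -0.0001  0.0177  0.0201  0.0192] [ 0.7 -0.1 -0.3 -0.2  0.3 -0.2 -0.7  0.4]
[0.0453 0.0014 0.016  0.0229 0.0215] [ 0.6  0.  -0.4 -0.1  0.4 -0.3 -0.5  0.3]
```

```bash
python3 - <<'E'
from fit import *
C={n:shot(n) for n in('top','side')}
off={'top':(390,206),'side':(365,307)}
def px(l,ox,oy,bx,by): l=np.array(l,float)-[bx,by]; return (l+.5)/3-.5+[ox,oy]
st=np.array([(55,55,60),(55,-55,60),(-35,-55,60),(-35,55,60)])/1000
U={'top':px([(68,355),(228,340),(245,468),(85,487)],390,206,0,300),'side':px([(460,315),(618,450),(505,558),(345,412)],365,307,300,300)}
for z in(.009,.0115,.014):
  def W(x):
    c,s=np.cos(x[2]),np.sin(x[2]);return st@np.array([[c,s,0],[-s,c,0],[0,0,1]])+[x[0],x[1],z]
  for ns in(('top','side'),('top',),('side',)):
    f=lambda x:np.concatenate([(np.array([proj(C[n],p) for p in W(x)])-U[n]).ravel() for n in ns])
    r=least_squares(f,[.59,-.2,.03]);x=r.x; out=[]
    for n in ns:
        im=cv2.imread(f'pics/{n}0.png');h=cv2.cvtColor(im,cv2.COLOR_BGR2HSV)
        ox,oy=off[n]
        for nm,m in(('red',cv2.inRange(h,(0,150,60),(8,255,255))|cv2.inRange(h,(172,150,60),(180,255,255))),('green',cv2.inRange(h,(50,90,40),(75,255,255)))):
            b=np.zeros_like(m);b[oy:oy+100,ox:ox+115]=m[oy:oy+100,ox:ox+115]
            v,u=np.nonzero(b); zz=z+(.066 if nm=='red' else .06)
            Q=np.array([onz(C[n],q,zz)[:2] for q in zip(u,v)])-x[:2]
            c,s=np.cos(x[2]),np.sin(x[2]); L=Q@np.array([[c,-s],[s,c]])
            out.append((n,nm,np.round(np.r_[np.percentile(L[:,0],[2,98]),np.percentile(L[:,1],[1,99])]*1000,1).tolist()))
    print(z,ns,np.round(x,4),round(r.cost,2));[print('   ',o) for o in out]
E
```

```text
0.009 ('top', 'side') [ 0.5915 -0.2036  0.0355] 2.44
    ('top', 'red', [50.2, 55.4, -36.5, 36.5])
    ('top', 'green', [-25.9, 48.6, -25.1, 23.5])
    ('side', 'red', [49.8, 56.8, -35.1, 38.6])
    ('side', 'green', [-24.7, 50.6, -22.5, 26.4])
0.009 ('top',) [ 0.5908 -0.2037  0.0387] 0.88
    ('top', 'red', [51.0, 56.1, -36.5, 36.4])
    ('top', 'green', [-25.1, 49.3, -25.0, 23.6])
0.009 ('side',) [ 0.592  -0.2034  0.0332] 1.09
    ('side', 'red', [49.2, 56.3, -35.1, 38.6])
    ('side', 'green', [-25.2, 50.1, -22.6, 26.3])
0.0115 ('top', 'side') [ 0.5906 -0.2037  0.0354] 2.8
    ('top', 'red', [50.6, 55.7, -35.5, 37.2])
    ('top', 'green', [-25.3, 48.9, -24.2, 24.2])
    ('side', 'red', [49.1, 56.1, -35.5, 37.9])
    ('side', 'green', [-25.0, 50.0, -22.9, 25.8])
0.0115 ('top',) [ 0.5903 -0.2031  0.0387] 0.8
    ('top', 'red', [50.8, 55.9, -36.4, 36.3])
    ('top', 'green', [-25.0, 49.2, -24.9, 23.5])
0.0115 ('side',) [ 0.5907 -0.2041  0.0331] 1.55
    ('side', 'red', [49.0, 56.0, -35.0, 38.4])
    ('side', 'green', [-25.1, 49.9, -22.5, 26.2])
0.014 ('top', 'side') [ 0.5896 -0.2039  0.0353] 4.81
    ('top', 'red', [50.9, 56.1, -34.6, 38.0])
    ('top', 'green', [-24.8, 49.3, -23.3, 25.0])
    ('side', 'red', [48.5, 55.5, -35.9, 37.2])
    ('side', 'green', [-25.3, 49.4, -23.4, 25.1])
0.014 ('top',) [ 0.5898 -0.2024  0.0387] 0.75
    ('top', 'red', [50.7, 55.8, -36.3, 36.3])
    ('top', 'green', [-25.0, 49.1, -24.8, 23.5])
0.014 ('side',) [ 0.5893 -0.2048  0.033 ] 2.14
    ('side', 'red', [48.8, 55.8, -34.9, 38.2])
    ('side', 'green', [-25.0, 49.7, -22.5, 26.1])
```

Request:
{"name": "jog_arm", "arguments": {
  "increments": [
    [[0,0,0,0,0,0.0263,255],[0,0,0,0,0,0.0263,255],[0,0,0,0,0,0.0263,255],[0,0,0,0,0,0,255]]
  ]
}}

```text
clock: 14.75
tcp_pos: [0.5044, 0.1811, 0.1237]
orientation: [-0.0, -0.017, 1.0, 0.0]
wrist_force: [0.4, 0.1, -0.3]
finger_gap: 0.0488
grip_force: 41.3
```

Request:
{"name": "jog_arm", "arguments": {
  "increments": [
    [[-0.003,-0.03,0,0,0,0,255],[-0.003,-0.06,0,0,0,0,255],[-0.003,-0.084,0,0,0,0,255],[-0.003,-0.084,0,0,0,0,255],[-0.003,-0.084,0,0,0,0,255],[-0.003,-0.084,0,0,0,0,255],[-0.003,-0.084,0,0,0,0,255],[-0.003,-0.084,0,0,0,0,255],[-0.003,-0.084,0,0,0,0,255],[-0.003,-0.084,0,0,0,0,255],[-0.003,-0.084,0,0,0,0,255],[-0.003,-0.084,0,0,0,0,255],[-0.003,-0.084,0,0,0,0,255],[-0.003,-0.084,0,0,0,0,255],[-0.003,-0.084,0,0,0,0,255],[-0.003,-0.084,0,0,0,0,255],[-0.003,-0.084,0,0,0,0,255],[-0.003,-0.084,0,0,0,0,255],[-0.003,-0.06,0,0,0,0,255],[-0.003,-0.052,0,0,0,0,255]]
  ]
}}

```text
clock: 16.75
tcp_pos: [0.5326, -0.2063, 0.1237]
orientation: [-0.0, -0.017, 1.0, 0.0]
wrist_force: [-0.2, 0.1, -0.4]
finger_gap: 0.0485
grip_force: 41.3
```

Request:
{"name": "jog_arm", "arguments": {
  "increments": [
    [[0,0,0.03,0,0,0,255],[0,0,0.05,0,0,0,255],[0,0,0.05,0,0,0,255],[0,0,0.03,0,0,0,255],[0,0,0,0,0,0,255],[0,0,0,0,0,0,255]]
  ]
}}

```text
clock: 17.35
tcp_pos: [0.5329, -0.204, 0.0834]
orientation: [-0.0, -0.018, 1.0, 0.0]
wrist_force: [-0.3, 0.5, 0.3]
finger_gap: 0.0483
grip_force: 41.3
```

```bash
python3 - <<'E'
from fit import *
c=shot('side'); t=shot('top'); s=env.get_state(); print(s['tcp_pos'],s['orientation'],s['wrist_force'],s['finger_gap'])
a=cv2.resize(c['pixels'][290:420,345:485,::-1],None,fx=4,fy=4,interpolation=cv2.INTER_CUBIC)
cv2.imwrite('pics/over.png',a)
E
```

```text
[ 0.53346667 -0.20457264  0.08422048] [ 4.12676895e-04 -1.77876413e-02  9.99841687e-01 -1.75639672e-04] [ 0.00465631 -1.18136738 -0.87339945] 0.04857157111421131
```

View pics/over.png

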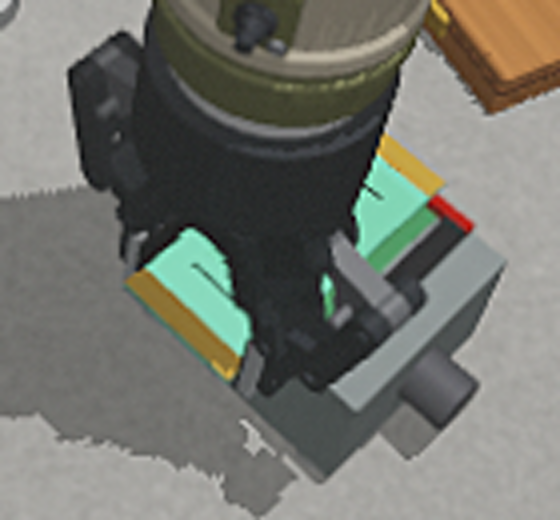

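The plate is over the stage, between the rails: far-right corner (443,187) near the red stop (455,213), near corners at (127,282) and (232,380). I'll check the in-hand offset numerically.

```bash
python3 - <<'E'
from fit import *
c=shot('side'); s=env.get_state(); T=rot(s['orientation']); p=np.array(s['tcp_pos'])
uv=(np.array([(443,185),(232,379),(127,280)])+.5)/4-.5+[345,290]; ix=[1,2,3]
def cor(v):
    a,l,h,pt,yw=v; P=np.array([(60,25,3),(60,-25,3),(-60,-25,3),(-60,25,3)])/1000
    Q=P@R.from_euler('zy',[yw,pt]).as_matrix().T+[a,l,h]
    return (Q*[-1,1,-1])@T.T+p
pr=np.array([.044,0,.0177,.02,.01])
print(np.round([proj(c,q) for q in cor(pr)[ix]]-uv,1))
f=lambda v:np.r_[(np.array([proj(c,q) for q in cor(v)[ix]])-uv).ravel(), (np.array(v)-pr)/[.003,.002,.002,.02,.02]]
r=least_squares(f,pr); print(np.round(r.x,4),np.round(f(r.x)[:6],1))
v=r.x; ce=(np.array([0,0,0])+v[:3])*[-1,1,-1]@T.T+p
print('centre',ce,'tool yaw',np.arctan2(-T[1,0],-T[0,0]))
y=.035;d=ce[:2]-[.581,-.2031];print('in seat',d@[np.cos(y),np.sin(y)],d@[-np.sin(y),np.cos(y)])
E
```

```text
[[ 1.  -1.3]
 [ 0.1 -0.4]
 [ 0.3 -0. ]]
[ 0.0431 -0.0001  0.0172  0.0299  0.0091] [ 0.5 -0.5 -0.3 -0.  -0.1  0.3]
centre [ 0.57651803 -0.20322473  0.1015619 ] tool yaw 0.0354606281794839
in seat -0.004483589063667254 3.2185248329634706e-05
```

Request:
{"name": "jog_arm", "arguments": {
  "increments": [
    [[0,0,0.01,0,-0.008,0,255],[0,0,0.02,0,0,0,255],[0,0,0.02,0,0,0,255],[0,0,0.02,0,0,0,255],[0,0,0.01,0,0,0,255],[0,0,0.008,0,0,0,255],[0,0,0,0,0,0,255],[0,0,0,0,0,0,255]]
  ]
}}

```text
clock: 18.3
tcp_pos: [0.5336, -0.2046, 0.0618]
orientation: [0.013, -0.018, 1.0, 0.0]
wrist_force: [-0.1, -0.1, -0.6]
finger_gap: 0.0484
grip_force: 41.3
```

Request:
{"name": "jog_arm", "arguments": {
  "increments": [
    [[0,0,0.004,0,0,0,255],[0,0,0.004,0,0,0,255],[0,0,0.004,0,0,0,255],[0,0,0,0,0,0,255],[0,0,0,0,0,0,255]]
  ]
}}

```text
clock: 18.8
tcp_pos: [0.5336, -0.2046, 0.0588]
orientation: [0.013, -0.018, 1.0, 0.0]
wrist_force: [0.7, 0.0, -0.5]
finger_gap: 0.0484
grip_force: 41.3
```

Request:
{"name": "jog_arm", "arguments": {
  "increments": [
    [[0,0,0.004,0,0,0,255],[0,0,0.004,0,0,0,255],[0,0,0,0,0,0,255],[0,0,0,0,0,0,255]]
  ]
}}

```text
clock: 19.2
tcp_pos: [0.5337, -0.2047, 0.0569]
orientation: [0.013, -0.018, 1.0, 0.0]
wrist_force: [0.1, 0.2, -0.3]
finger_gap: 0.0484
grip_force: 41.4
```

Request:
{"name": "jog_arm", "arguments": {
  "increments": [
    [[0,0,0.003,0,0,0,255],[0,0,0.003,0,0,0,255],[0,0,0,0,0,0,255],[0,0,0,0,0,0,255]]
  ]
}}

```text
clock: 19.6
tcp_pos: [0.5337, -0.2047, 0.0561]
orientation: [0.013, -0.018, 1.0, 0.0]
wrist_force: [-3.0, 0.8, 6.5]
finger_gap: 0.0487
grip_force: 41.8
```

Request:
{"name": "jog_arm", "arguments": {
  "increments": [
    [[0,0,0.003,0,0,0,255],[0,0,0,0,0,0,255],[0,0,0,0,0,0,255]]
  ]
}}

```text
clock: 19.9
tcp_pos: [0.5337, -0.2047, 0.0558]
orientation: [0.013, -0.018, 1.0, -0.0]
wrist_force: [-3.6, 1.3, 10.1]
finger_gap: 0.0484
grip_force: 42.0
```

Request:
{"name": "jog_arm", "arguments": {
  "increments": [
    [[0,0,0.003,0,0,0,255],[0,0,0,0,0,0,255],[0,0,0,0,0,0,255]]
  ]
}}

```text
clock: 20.2
tcp_pos: [0.5338, -0.2047, 0.0555]
orientation: [0.013, -0.018, 1.0, -0.0]
wrist_force: [-4.8, 1.4, 12.4]
finger_gap: 0.0482
grip_force: 42.2
```

Request:
{"name": "jog_arm", "arguments": {
  "increments": [
    [[0,0,-0.004,0,0,0,255],[0,0,0,0,0,0,255]]
  ]
}}

```text
clock: 20.4
tcp_pos: [0.5337, -0.2047, 0.056]
orientation: [0.013, -0.018, 1.0, 0.0]
wrist_force: [-3.3, 1.9, 8.5]
finger_gap: 0.0487
grip_force: 41.9
```

```bash
cat > seg.py <<'E'
from fit import *
c=shot('side'); s=env.get_state(); T=rot(s['orientation']); p=np.array(s['tcp_pos']); print(p,s['wrist_force'])
hsv=cv2.cvtColor(c['pixels'],cv2.COLOR_RGB2HSV)
m=cv2.inRange(hsv,(12,120,60),(28,255,255)); b=np.zeros_like(m); b[310:410,360:462]=m[310:410,360:462]
cs,_=cv2.findContours(b,cv2.RETR_EXTERNAL,cv2.CHAIN_APPROX_NONE)
for k in cs:
    if len(k)>8:
        k=k[:,0]; print(len(k),'L,T,R,B',[np.round(k[(k@np.array(w))==(k@np.array(w)).min()].mean(0),1).tolist() for w in((1,0),(0,1),(-1,0),(0,-1))])
def cor(v):
    a,l,h,pt,yw=v; P=np.array([(60,25,3),(60,-25,3),(-60,-25,3),(-60,25,3)])/1000
    Q=P@R.from_euler('zy',[yw,pt]).as_matrix().T+[a,l,h]
    return (Q*[-1,1,-1])@T.T+p
for pt in(.02,.03,0,-.02): print(pt,np.round([proj(c,q) for q in cor([.0435,0,.0177,pt,.01])],1).tolist())
E
python3 seg.py
```

```text
[ 0.53374463 -0.20470048  0.05594042] [-3.53874908  0.65326628  8.30237991]
56 L,T,R,B [[376.0, 369.5], [379.0, 366.0], [402.0, 389.0], [399.0, 393.0]]
39 L,T,R,B [[436.0, 334.0], [437.5, 330.0], [453.0, 342.5], [449.5, 345.0]]
0.02 [[427.5, 323.3], [452.5, 343.8], [399.7, 393.4], [374.6, 369.5]]
0.03 [[427.5, 323.5], [452.4, 344.0], [399.8, 393.2], [374.7, 369.3]]
0 [[427.6, 322.9], [452.6, 343.4], [399.6, 393.7], [374.5, 369.9]]
-0.02 [[427.7, 322.6], [452.7, 343.0], [399.5, 394.1], [374.5, 370.3]]
```

Request:
{"name": "jog_arm", "arguments": {
  "increments": [
    [[0,0,-0.002,0,0,0,255],[-0.004,0,0,0,0,0,255],[-0.004,0,0,0,0,0,255],[0,0,0,0,0,0,255]]
  ]
}}

```text
clock: 20.85
tcp_pos: [0.5348, -0.2047, 0.0561]
orientation: [0.012, -0.017, 1.0, -0.0]
wrist_force: [-4.8, -0.4, 8.8]
finger_gap: 0.0486
grip_force: 41.9
```

Request:
{"name": "jog_arm", "arguments": {
  "increments": [
    [[-0.004,0,0,0,0,0,255],[0,0,0,0,0,0,255],[0,0,0,0,0,0,255]]
  ]
}}

```text
clock: 21.15
tcp_pos: [0.5358, -0.2047, 0.0562]
orientation: [0.012, -0.017, 1.0, -0.0]
wrist_force: [-5.4, 0.4, 9.4]
finger_gap: 0.0486
grip_force: 41.9
```

Request:
{"name": "jog_arm", "arguments": {
  "increments": [
    [[-0.004,0,0,0,0,0,255],[0,0,0,0,0,0,255],[0,0,0,0,0,0,255]]
  ]
}}

```text
clock: 21.45
tcp_pos: [0.5366, -0.2047, 0.0562]
orientation: [0.012, -0.017, 1.0, -0.0]
wrist_force: [-5.5, 0.3, 8.7]
finger_gap: 0.0486
grip_force: 41.9
```

Request:
{"name": "jog_arm", "arguments": {
  "increments": [
    [[0,0,-0.003,0,0,0,255],[-0.004,0,0,0,0,0,255],[0,0,0,0,0,0,255],[0,0,0,0,0,0,255]]
  ]
}}

```text
clock: 21.85
tcp_pos: [0.5367, -0.2046, 0.0562]
orientation: [0.011, -0.017, 1.0, 0.0]
wrist_force: [-7.8, -1.2, 6.0]
finger_gap: 0.0482
grip_force: 41.8
```

Request:
{"name": "jog_arm", "arguments": {
  "increments": [
    [[-0.004,0,0,0,0,0,255],[0,0,0,0,0,0,255],[0,0,0,0,0,0,255]]
  ]
}}

```text
clock: 22.15
tcp_pos: [0.5367, -0.2046, 0.0562]
orientation: [0.01, -0.017, 1.0, -0.0]
wrist_force: [-10.0, -2.6, 8.5]
finger_gap: 0.0485
grip_force: 42.0
```

Request:
{"name": "jog_arm", "arguments": {
  "increments": [
    [[0.004,0,-0.002,0,0,0,255],[0.003,0,-0.002,0,0,0,255],[0,0,0,0,0,0,255]]
  ]
}}

```text
clock: 22.45
tcp_pos: [0.5367, -0.2045, 0.0567]
orientation: [0.011, -0.017, 1.0, 0.0]
wrist_force: [-5.2, -1.7, 1.6]
finger_gap: 0.0484
grip_force: 41.4
```

```bash
python3 seg.py
```

```text
[ 0.53666252 -0.2044889   0.05661707] [-4.54001675 -2.13508842  0.58843539]
56 L,T,R,B [[377.0, 368.0], [380.0, 365.0], [404.0, 387.0], [400.5, 391.0]]
37 L,T,R,B [[438.0, 332.5], [439.0, 329.0], [454.0, 341.5], [451.0, 345.0]]
0.02 [[428.8, 322.1], [453.7, 342.5], [401.2, 391.8], [376.1, 368.0]]
0.03 [[428.7, 322.3], [453.6, 342.7], [401.2, 391.6], [376.1, 367.8]]
0 [[428.9, 321.7], [453.8, 342.2], [401.1, 392.2], [376.0, 368.4]]
-0.02 [[429.0, 321.4], [454.0, 341.8], [400.9, 392.5], [375.9, 368.8]]
```

Request:
{"name": "jog_arm", "arguments": {
  "increments": [
    [[0,0,0,0,0,0,90],[0,0,0,0,0,0,60],[0,0,0,0,0,0,0],[0,0,0,0,0,0,0],[0,0,0,0,0,0,0],[0,0,0,0,0,0,0],[0,0,0,0,0,0,0],[0,0,0,0,0,0,0]]
  ]
}}

```text
clock: 23.3
tcp_pos: [0.5379, -0.2044, 0.0572]
orientation: [0.013, -0.018, 1.0, 0.0]
wrist_force: [0.5, 0.2, -0.9]
finger_gap: 0.0854
grip_force: 0.0
```

Request:
{"name": "jog_arm", "arguments": {
  "increments": [
    [[0,0,-0.02,0,0,0,0],[0,0,-0.04,0,0,0,0],[0,0,-0.08,0,0,0,0],[0,0,-0.1,0,0,0,0],[0,0,-0.1,0,0,0,0],[0,0,-0.1,0,0,0,0],[0.1,0,-0.08,0,0,0,0],[0.12,0,0,0,0,0,0],[0.1,0,0,0,0,0,0],[0,0,0,0,0,0,0],[0,0,0,0,0,0,0]]
  ]
}}

```text
clock: 24.4
tcp_pos: [0.4549, -0.2077, 0.1863]
orientation: [0.014, -0.017, 1.0, -0.0]
wrist_force: [0.3, -0.0, -0.5]
finger_gap: 0.0854
grip_force: 0.0
```

```bash
python3 seg.py; python3 - <<'E'
from fit import *
c=shot('side'); hsv=cv2.cvtColor(c['pixels'],cv2.COLOR_RGB2HSV)
# expected home corners for a few heights
for z in(.069,.0715,.074):
    ax=np.array([np.cos(.035),np.sin(.035)]);ay=np.array([-ax[1],ax[0]]);o=np.array([.581,-.2031])
    print(z,[np.round(proj(c,np.r_[o+ax*i+ay*j,z+.003]),1).tolist() for i,j in((.06,.025),(.06,-.025),(-.06,-.025),(-.06,.025))])
print(env.get_state()['finger_gap'])
for n in('ring_gauge','loupe','vblock','gauge_case','plate'):print(n,[(np.round(d['uv']),round(d['conf'],2)) for d in spotter.landmark_of(n,'side')[:3]])
E
```

```text
[ 0.4553705  -0.20778745  0.18598446] [ 0.08836571  0.50303567 -0.00903829]
56 L,T,R,B [[426.0, 326.0], [429.5, 323.0], [454.0, 343.0], [450.0, 346.0]]
0.02 [[405.1, 301.9], [435.1, 326.4], [366.6, 387.1], [336.7, 357.4]]
0.03 [[405.1, 302.2], [435.1, 326.7], [366.7, 386.9], [336.7, 357.2]]
0 [[405.2, 301.4], [435.3, 325.9], [366.6, 387.6], [336.7, 358.0]]
-0.02 [[405.3, 300.9], [435.4, 325.5], [366.5, 388.1], [336.6, 358.5]]
0.069 [[429.0, 324.1], [453.6, 344.6], [400.9, 393.0], [376.2, 369.1]]
0.0715 [[429.3, 323.3], [453.9, 343.8], [401.1, 392.2], [376.4, 368.3]]
0.074 [[429.6, 322.4], [454.3, 342.9], [401.4, 391.5], [376.5, 367.5]]
0.08536029986293901
ring_gauge []
loupe [(array([253., 381.]), 0.62)]
vblock []
gauge_case [(array([468., 297.]), 0.6)]
plate [(array([417., 356.]), 0.82), (array([223., 197.]), 0.6), (array([415., 371.]), 0.55)]
```

Request:
{"name": "jog_arm", "arguments": {
  "increments": [
    [[0,0.08,-0.06,0,0,0,0],[0,0.1,-0.06,0,0,0,0],[0,0.1,-0.06,0,0,0,0],[0,0.1,0,0,0,0,0],[0,0.1,0,0,0,0,0],[0,0.1,0,0,0,0,0],[0,0.1,0,0,0,0,0],[0,0.1,0,0,0,0,0],[0,0.08,0,0,0,0,0],[0,0,0,0,0,0,0],[0,0,0,0,0,0,0],[0,0,0,0,0,0,0]]
  ]
}}

```text
clock: 25.95
tcp_pos: [0.4462, 0.0069, 0.23]
orientation: [0.013, -0.017, 1.0, 0.0]
wrist_force: [0.1, -0.4, -0.1]
finger_gap: 0.0857
grip_force: 0.0
```

```bash
python3 seg.py|head -4
```

```text
[0.44621697 0.00671538 0.23002308] [1.13614912 0.1001134  0.01375688]
58 L,T,R,B [[377.0, 367.5], [380.5, 365.0], [405.0, 388.0], [401.0, 391.0]]
56 L,T,R,B [[426.0, 326.0], [429.5, 323.0], [454.0, 343.0], [450.0, 346.0]]
0.02 [[299.2, 194.4], [321.6, 211.8], [251.6, 254.2], [230.4, 233.5]]
```

All four corners match the home pose within about half a pixel.

```bash
python3 -c "
from workcell import ticket
print(ticket.hand_in())"
```

```text
the job is handed in; nothing more can be done
None
```

The plate was slid out, gripped, lifted, laid on the stage against the red end stop and released, and the job is handed in at about 26 s; no verdict came back. My last camera check put all four corners within about half a pixel of home, but I did not re-check that the ring gauge and V-block had stayed put.

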